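# Take a lime from the topping case with the tongs

## Robot

A 6-joint arm with a two-finger parallel gripper is mounted at the origin on the work surface. World frame = base frame: x ahead of the robot, y to its left, z up, the work surface at z = 0. Lengths are in mm, angles in degrees, forces in N, time in s.
With the tool pointing down it reaches from about 275 to 725 mm from the base axis. Payload 5.6 kg.
Tool frame: the origin (TCP) lies midway between the tips of the shut fingers; the grasp point (between the pads) lies 19 mm behind it; z points along the fingers, y is the line along which they close (so a half turn about z gives the same grasp; the last joint's range is limited). The gripper opens to 85 mm and grips with 20 to 120 N. Pads are 22 mm wide; open, the fingers measure 114 mm over their backs; the gripper's body (76 mm by 85 mm) begins 54 mm behind the grasp point. The pads swing forward as they close: fully open they stand 13 mm farther back than shut.
Start: joints at [16.306, 14.616, 6.199, 0, -81.583, -16.306], TCP at [549.994, 0.025, 231.283] pointing down, gripper open.
Joint ranges: [-168.99, 168.99], [-69.2, 112.95], [-62.41, 85.93], [-164.36, 98.24], [-168.68, -3.75], [-174.98, 174.98]. Speed limits (degrees/s): [147.25, 147.25, 180, 180, 180, 180].

## Interface

Orientations are given as [roll, pitch, yaw] about the fixed x, y, z axes, in that order (R = Rz(yaw) Ry(pitch) Rx(roll)).
In Python, from cell import env gives the robot as it stands.
- The arm moves only by the shell command python3 -m inch 'ROWS'. ROWS is JSON, one flat list of numbers, 5 for each row, row after row: the shift along the tool's x, y, z in m, then the turn about the tool's z in degrees, then the closure, from -1 (fully open) to 1 (shut). In form: [x, y, z, yaw, hand, x, y, z, yaw, hand, ...]. A call has exactly 5 rows; each row is the pose to reach, as a shift and turn from the pose commanded when the call began, along the tool's axes at that moment; what a row does not reach only later rows make up. A row lasts 1/10 s, in which the tool goes at most 50 mm and 8.59 degrees, less where a joint would pass 70% of its speed; a pose out of reach is approached as far as the arm can. A call with a gripper value outside its range is refused whole. The fingers move at their own pace and stop on an object; the grip force is fixed at half the most. Time passes only in rows, so rows that repeat a pose let the fingers close, or fill a call up. It gives the time, the measured TCP pose, the force, the opening and the grip force at its end, in the units of the state.
- env.get_state(): the state, without advancing time (a new reading comes with each control period).
- env.capture(name): name is "scene" or "side" or "wrist"; returns the picture (480x640x3 uint8, red, green, blue); there is no depth.
- env.get_calibration(name): a dict with "fx", "fy", "cx", "cy" (pixels), "rvec" (rotation vector, rad) and "tvec" (3), from world to camera coordinates, as OpenCV has them. Camera axes: x right, y down, z forward; pixel columns grow to the right and rows downward; lengths in mm; the calibration is good to about 2 mm. A picture is of the moment at which its call begins: read the wrist's pose just before it. get_calibration takes no time and is no camera call; for the wrist camera it gives the pose at the moment of the call.
- env.hand_in(): hands the job in; it is judged then, once.
The state is a dict: "time_s": time; "joint_positions": joint angles; "qd": joint speeds; "effort": joint torques, N m; "eef_pos": TCP position; "ee_rot": TCP orientation; "wrist_force": force on the tool from outside, world axes, zero at the start; "moment": the same for the moment, N m; "gripper_width": finger opening in mm; "grip_force": force on a finger pad.
Only numpy, scipy, OpenCV 4.12 (cv2) and the standard library are available. Lean on these libraries where they do the work, as an engineer would, in place of code of your own. Each camera call takes 0.05 s, during which the arm holds its last target. There are 200 camera calls.

## Task

Pull the tray of the topping case out to its stop, then pick up the tongs by gripping both arms, close them on the green lime and lift it straight off its seat, leaving the tray out, the purple passion fruit in its seat and everything else on the counter where it is. Only the tongs may touch the lime, never the gripper itself. Finish while holding: the lime squeezed still between the jaws of the tongs, at least 15 cm above the counter.

Things in the scene. Friction and masses are not known exactly. Their poses are not given: they have to be found in the camera images.
- case: Topping case on the counter, fixed: an open-fronted steel box 200 deep (x) x 250 wide (y) x 104 mm high (108 at the front edge of its cover), with a clear plastic cover. Origin: on the counter, middle of its front edge; its x axis points into the case, y to its left side seen from the robot, z up. Its place and yaw vary.
- tray (a joint): How far the tray is pulled out of the case, m: 0 shut, 0.15 fully out at its stop. It slides along the case's -x axis with 2 N of friction and a light drag (12 N per m/s), and stays where it is left. It starts shut.
- tray_handle (a point): Middle of the tray's handle: level dark bar 10 mm thick, 110 mm long along the case's y, 62 mm above the counter, its centre line 45 mm in front of the tray's white front panel (40 mm clear between, open below). The panel is 6 mm thick, 230 wide, spanning 18 to 74 mm above the counter. Axes as the case's.
- seat_left (a point): Left fruit seat (case's +y side), moves with the tray: top centre of a white 36 mm square block, 42 mm above the counter, with a fence 6 mm high on its rim that stops a fruit rolling. It is 80 mm behind the back of the front panel, 50 mm left of the tray's middle, and 70 mm in front of the case when the tray is fully out.
- seat_right (a point): Right fruit seat (case's -y side), like the left one, 100 mm from it. The tray is 210 mm wide and 170 deep, its floor 30 mm above the counter; its side lips reach only 42 mm above the counter, so tongs held level can reach in low over the sides.
- lime_center (a point): Centre of the lime: green ball 42 mm in diameter, about 45 g. It starts on one of the two seats (which one varies), centre 63 mm above the counter, at first under the clear cover.
- lime: The lime itself; origin at the bottom of the ball as it starts (use lime_center).
- passion_fruit_center (a point): Centre of the passion fruit: dark purple ball 42 mm in diameter, on the other seat. It must stay in its seat.
- tongs: Tongs lying flat, 214 mm from hinge to tips, 120 g: two upright strips 4 mm thick side by side, steel with green sleeves and jaws, squeezed from above by a level-closing gripper. Origin: underside, 95 mm ahead of the hinge, about the centre of mass; x along the midline of the open tongs to the jaws, y to the left arm, z up. The right arm belongs to this body.
- tongs_rest: Fixed white rest that carries the tongs 24 mm above the counter: two crossbars (100 mm long along y, 12 mm thick) at x = -50 and +50 mm, 88 mm clear between them, on a plate 4 mm thick. Origin: underside centre; the tongs' origin starts within 9 mm of its middle.
- tongs_grip (a point): Where to grip the tongs: middle of the green sleeves (75 mm long), between the arms, mid-height (12 mm above the underside). Open, the arms measure 61 mm over their outsides here, 50 mm when closed on the lime, and are 24 mm high. Axes as tongs.
- tongs_jaws (a point): Middle between the open jaws, 105 mm ahead of tongs_grip and 200 mm from the hinge, mid-height; fixed to the right arm. The jaws are flat strips 34 mm long, 24 mm high, 66 mm clear apart when open. With the tongs closed by angle a, the true middle is found by turning the tongs' x axis by -a/2 (clockwise from above) about the hinge.
- tongs_arm (a joint): How far the tongs are closed, rad: 0 open, about 0.12 closed on the lime (jaws then parallel, 42 mm apart), at most 0.28. A spring pushes the arms open: at the grip each pad feels about 2.5 N open and 4 N at 0.12. The jaws press with a little under half of the grip force beyond that; 15 to 30 N of grip is plenty.
- syrup: Bystander: amber syrup bottle with orange cap, 64 mm in diameter, 170 mm high; origin under its centre.
- cup: Bystander: clear open cup, 90 mm across the rim, 90 mm high; origin under its centre.
- film_roll: Bystander: white ring-shaped roll of film lying flat, 90 mm in diameter, 50 mm high; origin under its centre.
Mind the look-alikes: they are no part of the job. Of the things like the tongs, leave any that is orange or pink; of the rest the larger one is meant.

How it is judged:
By the outcome, as a careful person would: the job done as asked, in the order asked, and still so for the second after the job is handed in, while the arm keeps its last pose, push and grip.
It also fails if it takes over 66 s, if anything falls off the work surface, if the arm or the gripper's body presses on something with over 40 N, if the wrist force passes 120 N, or if a joint passes its speed limit or range.

## Working session

There is one attempt and no reset: what is moved stays moved. The work goes in short steps, Python scripts to look and compute and a shell command to move; the robot and the scene stay as the last step left them, time stands still between calls to the robot, and variables do not carry over. Pictures are saved under pics/ and viewed, at most 10 in all, crops included, and the job is handed in when it is done.

```bash
ls; mkdir -p pics; python3 - <<'E'
from cell import env
import cv2
for n in("scene","side","wrist"):
    c=env.get_calibration(n);print(n,c)
    cv2.imwrite(f"pics/{n}0.png",env.capture(n)[:,:,::-1])
print(env.get_state())
E
```

```text
pics
scene {'fx': 616.9295997917526, 'fy': 616.9295997917526, 'cx': 320.3555428003186, 'cy': 240.22195244607596, 'rvec': array([ 1.39842814,  2.33519357, -0.76688526]), 'tvec': array([ 234.121333  , -326.07507244, 1666.89778296])}
side {'fx': 446.20533589977725, 'fy': 446.20533589977725, 'cx': 323.699914834703, 'cy': 236.2860483650672, 'rvec': array([ 2.09522035, -0.62972902,  0.34981012]), 'tvec': array([-402.58391071,  221.08578092,  812.03598244])}
wrist {'fx': 431.55706432735946, 'fy': 431.55706432735946, 'cx': 321.9048640969126, 'cy': 240.33657859282826, 'rvec': array([2.00566475e-03, 3.09650517e+00, 5.14490014e-01]), 'tvec': array([548.58553196, -42.20897156, 382.2041168 ])}
{'time_s': 0.15, 'joint_positions': array([ 1.63078203e+01,  1.46453975e+01,  6.14799548e+00, -1.87375393e-02,
       -8.15829643e+01, -1.63060219e+01]), 'qd': array([ 0.0370731 , -0.1495069 ,  0.17639315,  0.17100073,  0.04642106,
        0.06739684]), 'effort': array([-1.13390255e-03, -3.86942518e+01,  2.38082260e+01,  5.36670327e+00,
       -4.55894769e-03,  1.90294440e-05]), 'eef_pos': array([5.49634482e+02, 5.54876545e-02, 2.30608408e+02]), 'ee_rot': array([ 1.79917663e+02, -4.77795460e-03, -9.00009538e+01]), 'wrist_force': array([0.17183542, 0.40806107, 0.32448669]), 'moment': array([-0.00962121,  0.00374364,  0.01057248]), 'grip_force': 0.0, 'gripper_width': 85.73806216632468}
```

View pics/scene0.png

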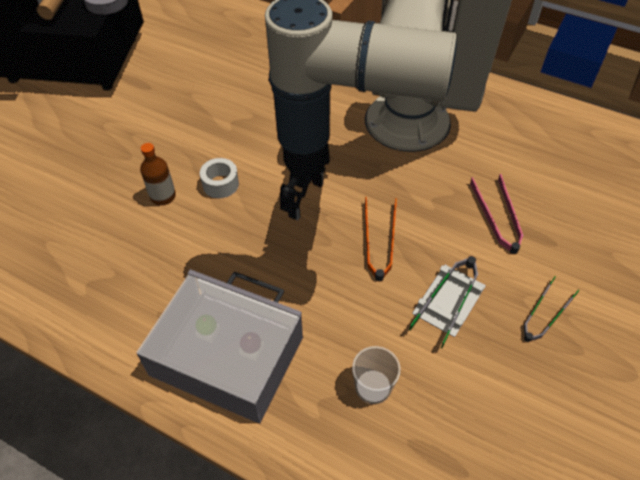

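View pics/side0.png

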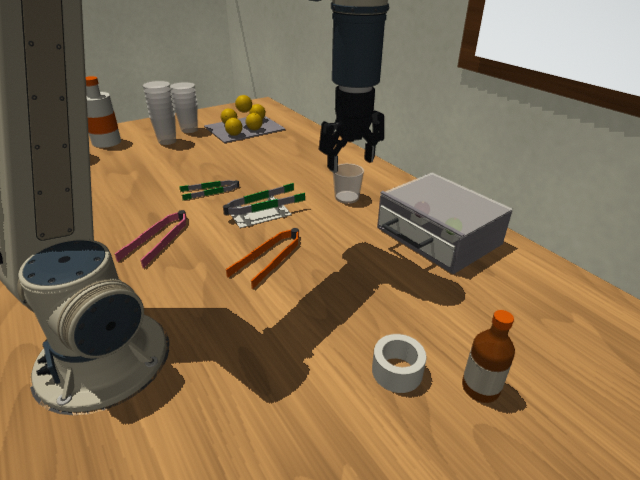

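The scene shows the case at about (220,345), with its handle at (258,285), the lime at (206,324) and the passion fruit at (250,343). There are four things that could be the tongs:
- Orange at (380,240): leave.
- Pink at (500,215): leave.
- Small green at (550,310): smaller, leave.
- Large green on the white rest at (447,300): this is the one.

I'll check this choice in one close crop.

```bash
cat > h.py <<'E'
import numpy as np,cv2
from cell import env
def ray(n,uv,z,c=None):
    c=c or env.get_calibration(n);R=cv2.Rodrigues(c["rvec"])[0];o=-R.T@c["tvec"]
    d=R.T@np.array([(uv[0]-c["cx"])/c["fx"],(uv[1]-c["cy"])/c["fy"],1]);return o+d*(z-o[2])/d[2]
def proj(n,P,c=None):
    c=c or env.get_calibration(n)
    K=np.array([[c["fx"],0,c["cx"]],[0,c["fy"],c["cy"]],[0,0,1]])
    return cv2.projectPoints(np.array(P,float).reshape(-1,1,3),c["rvec"],c["tvec"],K,None)[0][:,0]
E
python3 - <<'E'
from h import *
im=cv2.imread("pics/scene0.png")
a=cv2.resize(im[260:420,135:315],None,fx=2.2*1.0,fy=2.2,interpolation=cv2.INTER_CUBIC)
b=cv2.resize(im[250:350,395:495],None,fx=3.52,fy=3.52,interpolation=cv2.INTER_CUBIC)
cv2.imwrite("pics/crop.png",np.hstack([a,b]))
for nm,uv,z in [("lime",(206,324),63),("pf",(250,343),63),("handleL",(281,297),62),("handleR",(234,277),62),("hinge",(470,263),36),("tipa",(408,331),36),("tipb",(442,343),36),("cup",(374,388),0),("film",(219,187),0),("syr",(160,195),0)]: print(nm,ray("scene",uv,z).round())
E
```

```text
lime [795. -97.  63.]
pf [790.   3.  63.]
handleL [670.   4.  62.]
handleR [ 675. -109.   62.]
hinge [389. 315.  36.]
tipa [606. 262.  36.]
tipb [598. 333.  36.]
cup [734. 249.   0.]
film [ 440. -315.    0.]
syr [ 529. -428.    0.]
```

View pics/crop.png

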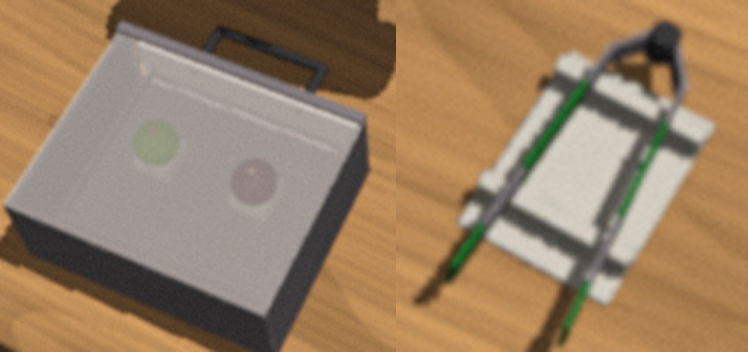

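View pics/wrist0.png

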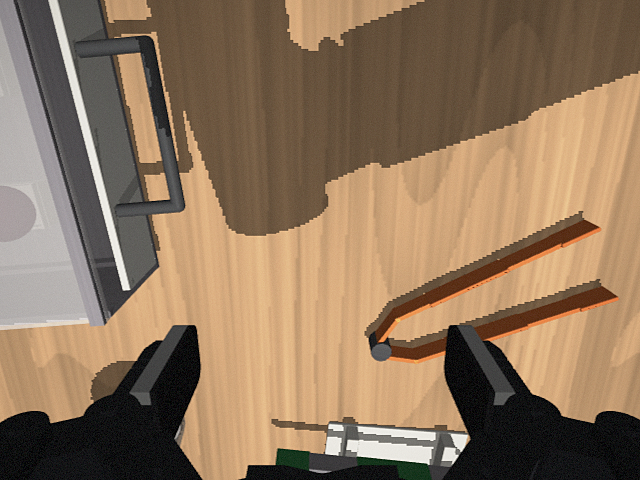

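The crop confirms that the large green tongs on the white rest, with hinge at (470,263), are the ones. The lime sits on the robot's right, at -y. In the wrist view the handle bar runs from (174,205) to (149,42). Next I'll measure the handle and work out the hand mapping.

```bash
python3 - <<'E'
from h import *
import math
a=ray("wrist",(175,200),62);b=ray("wrist",(151,46),62)
print(a,b,np.degrees(np.arctan2(-(a-b)[0],(a-b)[1])))
# panel top edge: white strip top front edge z~74
a=ray("wrist",(128,290),74);b=ray("wrist",(60,2),74);print(a,b,np.degrees(np.arctan2(-(a-b)[0],(a-b)[1])))
print(proj("wrist",[[670,4,62],[675,-109,62]]))
E
python3 -m inch '[0.02,0,0,0,0.3,0.05,0,0,0,0.3,0.05,0,0,0,0.3,0.05,0,0,0,0.3,0.05,0,0,0,0.3]'
```

```text
[657.5049979   -9.23645344  62.        ] [ 661.80705975 -113.53346004   62.        ] 2.36200773404809
[697.00202207  58.1874298   74.        ] [ 710.37906567 -137.29311237   74.        ] 3.914737943065546
[[160.27177347 217.27259329]
 [132.01218992  53.46035062]]
time_s: 0.65
eef_pos: [549.9, -49.5, 231.1]
ee_rot: [180.0, 0.0, -90.0]
wrist_force: [-0.3, 0.0, 0.0]
gripper_width: 29.8
grip_force: 0.0
```

```bash
python3 -m inch '[0.01,-0.04,0,0,0.3,0.01,-0.08,0.02,0,0.3,0.01,-0.11,0.04,-3,0.3,0.01,-0.11,0.06,-3,0.3,0.01,-0.11,0.06,-3,0.3]'
python3 - <<'E'
from h import *
cv2.imwrite("pics/w1.png",env.capture("wrist")[:,:,::-1]);print(env.get_calibration("wrist"))
s=env.get_state();print(s["eef_pos"],s["ee_rot"])
E
```

```text
time_s: 1.15
eef_pos: [658.6, -58.8, 166.7]
ee_rot: [179.5, 0.0, -87.0]
wrist_force: [0.2, 0.4, -0.6]
gripper_width: 29.9
grip_force: 0.0
{'fx': 431.55706432735946, 'fy': 431.55706432735946, 'cx': 321.9048640969126, 'cy': 240.33657859282826, 'rvec': array([-0.07938555,  3.08481422,  0.51217181]), 'tvec': array([654.00752765,  66.03163816, 356.69398527])}
[659.25516729 -59.29624875 169.56534187] [ 1.79773093e+02 -1.30125546e-02 -8.69611945e+01]
```

View pics/w1.png

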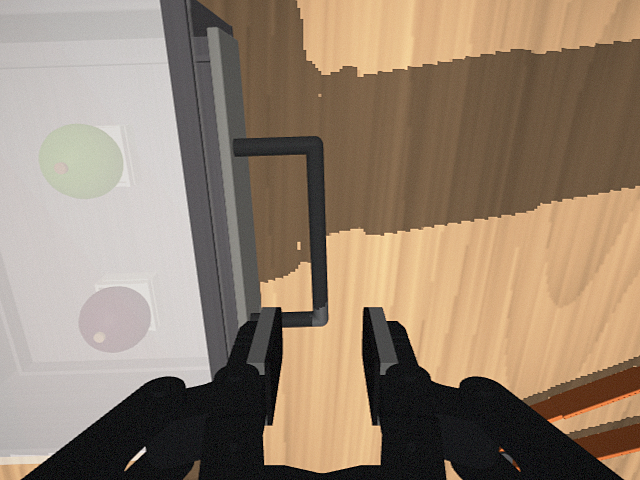

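The handle runs from (315,145) to (320,318), between the fingers sideways but ahead of them. The lime is at (80,162) and the passion fruit at (115,320).

```bash
python3 - <<'E'
from h import *
a=ray("wrist",(320,316),62);b=ray("wrist",(315,148),62)
print(a,b,(a+b)/2,np.degrees(np.arctan2(-(a-b)[0],(a-b)[1])))
for uv in((80,162),(115,320)):print(ray("wrist",uv,63))
print(proj("wrist",env.get_state()["eef_pos"]))
a=ray("wrist",(205,10),104);b=ray("wrist",(222,370),74)
E
```

```text
[656.75955     -5.51566466  62.        ] [ 665.11515548 -113.34055365   62.        ] [660.93735274 -59.42810916  62.        ] 4.431129781312409
[799.57091845 -98.57085107  63.        ]
[789.99520499   3.46930204  63.        ]
[[320.88904352 328.51836501]]
```

```bash
python3 -m inch '[0,-0.002,0.03,-1.5,0.3,0,-0.002,0.06,-1.5,0.3,0,-0.002,0.09,-1.5,0.3,0,-0.002,0.121,-1.5,0.3,0,-0.002,0.121,-1.5,0.3]' && python3 -m inch '[0,0,0,0,1,0,0,0,0,1,0,0,0,0,1,0,0,0,0,1,0,0,0,0,1]'
```

```text
time_s: 1.7
eef_pos: [659.4, -59.3, 47.8]
ee_rot: [179.7, 0.0, -85.5]
wrist_force: [-0.3, -0.1, -0.5]
gripper_width: 30.2
grip_force: 0.0
time_s: 2.2
eef_pos: [660.7, -60.0, 53.0]
ee_rot: [179.9, -0.0, -85.5]
wrist_force: [-7.7, 1.1, 2.7]
gripper_width: 7.5
grip_force: 58.6
```

```bash
python3 -m inch '[0,0.015,0,0,1,0,0.03,0,0,1,0,0.045,0,0,1,0,0.06,0,0,1,0,0.075,0,0,1]' && python3 -m inch '[0,0.015,0,0,1,0,0.03,0,0,1,0,0.045,0,0,1,0,0.06,0,0,1,0,0.068,0,0,1]'
```

```text
time_s: 2.7
eef_pos: [589.3, -66.0, 53.1]
ee_rot: [-179.6, -0.1, -85.5]
wrist_force: [3.6, -1.8, -5.7]
gripper_width: 7.1
grip_force: 59.2
time_s: 3.2
eef_pos: [520.8, -71.8, 53.0]
ee_rot: [-179.7, -0.1, -85.5]
wrist_force: [2.6, -5.2, -2.7]
gripper_width: 7.2
grip_force: 59.3
```

```bash
python3 -m inch '[0,0.003,0,0,1,0,0.006,0,0,1,0,0.009,0,0,1,0,0.011,0,0,1,0,0.012,0,0,1]'
```

```text
time_s: 3.7
eef_pos: [511.1, -72.6, 53.0]
ee_rot: [-179.6, -0.1, -85.4]
wrist_force: [7.7, -5.3, -3.7]
gripper_width: 7.2
grip_force: 59.3
```

```bash
python3 -m inch '[0,0.001,0,0,1,0,0.002,0,0,1,0,0.003,0,0,1,0,0.003,0,0,1,0,0.003,0,0,1]'
```

```text
time_s: 4.2
eef_pos: [511.1, -72.6, 53.1]
ee_rot: [-179.3, -0.1, -85.4]
wrist_force: [15.1, -7.2, -10.2]
gripper_width: 7.1
grip_force: 58.7
```

At the stop: 150 mm travelled and the force is rising. Next I release the handle, rise and go over the tongs.

```bash
python3 -m inch '[0,-0.003,0,0,0.3,0,-0.003,0,0,0.3,0,-0.003,0,0,0.3,0,-0.003,-0.04,0,0.3,0,-0.003,-0.08,0,0.3]' && python3 -m inch '[0,0,-0.04,0,0.3,0,0,-0.08,0,0.3,-0.04,0,-0.1,8,0,-0.08,0,-0.12,16,-0.5,-0.12,0,-0.12,24,-1]' && python3 -m inch '[-0.04,0.017,0,8,-1,-0.08,0.034,0,16,-1,-0.12,0.052,0,24,-1,-0.16,0.07,0,32,-1,-0.2,0.087,0,40,-1]'; python3 -c "
from cell import env
print(env.get_state()['joint_positions'])"
```

```text
time_s: 4.7
eef_pos: [506.3, -72.0, 130.8]
ee_rot: [179.8, -0.0, -85.5]
wrist_force: [1.5, -0.2, 1.1]
gripper_width: 29.7
grip_force: 0.0
time_s: 5.2
eef_pos: [498.9, 48.4, 254.0]
ee_rot: [-179.7, 0.2, -109.7]
wrist_force: [1.9, -0.4, -0.6]
gripper_width: 70.4
grip_force: 0.0
time_s: 5.7
eef_pos: [481.5, 266.4, 250.9]
ee_rot: [180.0, 0.0, -149.7]
wrist_force: [0.5, 0.0, -0.1]
gripper_width: 85.4
grip_force: 0.0
[ 4.52391409e+01  1.43596336e+01  8.68962728e+00 -1.48269751e-02
 -8.43037238e+01 -1.04919138e+02]
```

```bash
python3 -m inch '[-0.01,0.015,0.01,8,-1,-0.022,0.0335,0.02,16,-1,-0.022,0.0335,0.03,24,-1,-0.022,0.0335,0.03,32,-1,-0.022,0.0335,0.03,35,-1]'
python3 - <<'E'
from h import *
cv2.imwrite("pics/w2.png",env.capture("wrist")[:,:,::-1])
s=env.get_state();print(s["eef_pos"],s["ee_rot"],s["joint_positions"])
E
```

```text
time_s: 6.2
eef_pos: [483.6, 304.7, 220.1]
ee_rot: [-180.0, -0.1, 175.4]
wrist_force: [-0.9, -0.4, 0.6]
gripper_width: 85.4
grip_force: 0.0
[483.80288736 304.67351514 220.37088641] [-1.79983602e+02 -3.11499268e-02  1.75349615e+02] [ 4.78581632e+01  1.73053406e+01  8.28796373e+00 -1.49182002e-02
 -8.10145936e+01 -1.42506210e+02]
```

View pics/w2.png

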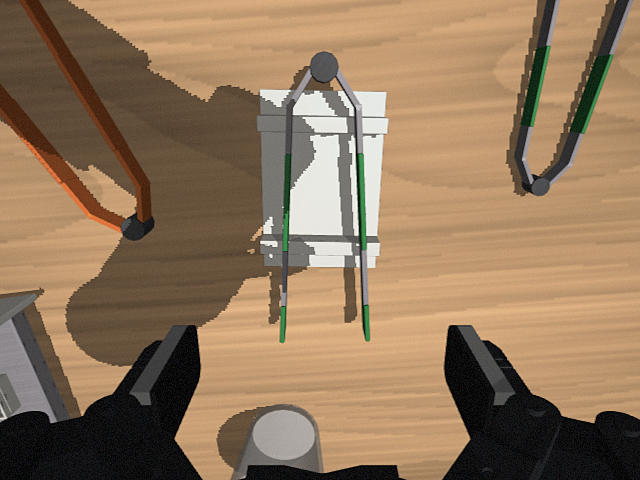

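The wrist view shows the green tongs on the rest: hinge at (324,67), sleeve middles at about (287,202) and (361,202), jaw tips at (283,340) and (367,338).

```bash
python3 - <<'E'
from h import *
h=ray("wrist",(324,67),50);t=(ray("wrist",(283,340),48)+ray("wrist",(367,338),48))/2
g=(ray("wrist",(287,202),48)+ray("wrist",(361.5,202),48))/2
print(h,t,np.linalg.norm(t-h),g,np.linalg.norm(ray("wrist",(287,202),48)-ray("wrist",(361.5,202),48)))
y=np.arctan2(*(t-h)[1::-1]);print(np.degrees(y))
G=h+95*(t-h)/np.linalg.norm(t-h);print(G)
s=env.get_state();d=(g+G)/2-s["eef_pos"];th=np.radians(s["ee_rot"][2])
print(d,d@[np.cos(th),np.sin(th),0],d@[np.sin(th),-np.cos(th),0])
E
```

```text
[383.69107223 313.35036725  50.        ] [594.70095153 297.17605406  48.        ] 211.6383178128651 [477.38150944 306.00196822  48.        ] 55.87055037595935
-4.3832604943816476
[478.40897937 306.09005745  49.10224197]
[  -5.90764296    1.37249769 -171.81976542] 5.999470671701814 0.8890145852219946
```

```bash
python3 -m inch '[0.003,0.0005,0.04,0,-1,0.006,0.001,0.08,0,-1,0.006,0.001,0.11,0,-1,0.006,0.001,0.14,0,-1,0.006,0.001,0.16,0,-1]' && python3 -m inch '[0,0,0.015,0,-1,0,0,0.03,0,-1,0,0,0.04,0,-1,0,0,0.049,0,-1,0,0,0.049,0,-1]' && python3 -m inch '[0,0,0,0,-0.6,0,0,0,0,-0.45,0,0,0,0,-0.35,0,0,0,0,-0.35,0,0,0,0,-0.35]'
```

```text
time_s: 6.75
eef_pos: [477.3, 305.3, 58.4]
ee_rot: [-179.9, -0.1, 175.7]
wrist_force: [0.7, 1.0, 0.2]
gripper_width: 85.6
grip_force: 0.0
time_s: 7.25
eef_pos: [477.8, 305.6, 10.4]
ee_rot: [-179.9, -0.1, 175.6]
wrist_force: [-0.3, -0.2, 0.7]
gripper_width: 85.0
grip_force: 0.0
time_s: 7.75
eef_pos: [478.9, 306.8, 12.2]
ee_rot: [179.9, 0.1, 175.6]
wrist_force: [-1.6, 0.9, 5.0]
gripper_width: 57.8
grip_force: 4.0
```

```bash
python3 -m inch '[0,0,-0.005,0,-0.33,0,0,-0.015,0,-0.33,0,0,-0.03,0,-0.33,0,0,-0.045,0,-0.33,0,0,-0.055,0,-0.33]' && python3 -m inch '[0,0,-0.015,0,-0.33,0,0,-0.035,0,-0.33,0,0,-0.06,0,-0.33,0,0,-0.085,0,-0.33,0,0,-0.1,0,-0.33]'
python3 - <<'E'
from h import *
cv2.imwrite("pics/w3.png",env.capture("wrist")[:,:,::-1])
E
```

```text
time_s: 8.25
eef_pos: [478.6, 306.0, 67.6]
ee_rot: [180.0, 0.0, 175.6]
wrist_force: [1.1, -0.6, -1.3]
gripper_width: 57.1
grip_force: 2.9
time_s: 8.75
eef_pos: [478.8, 306.2, 168.5]
ee_rot: [179.9, 0.1, 175.6]
wrist_force: [-0.3, 0.2, -1.6]
gripper_width: 57.0
grip_force: 2.9
```

View pics/w3.png

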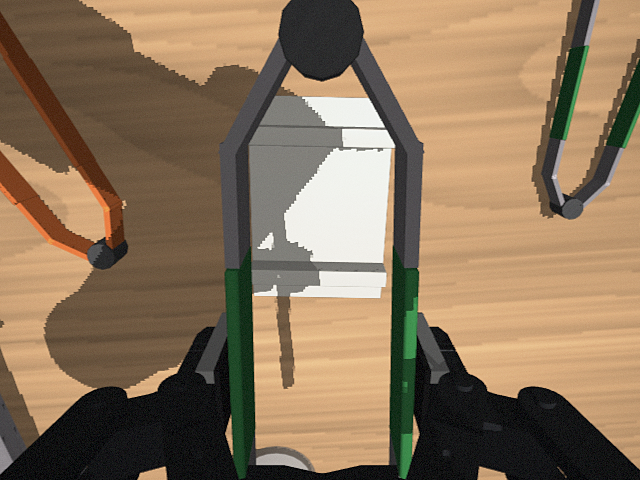

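The tongs are held level: sleeves at (240,360) and (405,360), hinge at (320,38). I'm carrying them over to the lime side.

```bash
python3 -m inch '[-0.008,-0.018,-0.005,-4,-0.2,-0.02,-0.048,-0.01,-10,-0.2,-0.036,-0.085,-0.015,-17,-0.2,-0.053,-0.125,-0.015,-25,-0.2,-0.072,-0.169,-0.015,-33,-0.2]' && python3 -m inch '[0.006,-0.036,0,-7,-0.2,0.013,-0.072,0,-13,-0.2,0.019,-0.108,0,-20,-0.2,0.026,-0.144,0,-27,-0.2,0.032,-0.181,0,-33,-0.2]' && python3 -m inch '[0.03,-0.033,0,-8,-0.2,0.06,-0.065,0,-16,-0.2,0.09,-0.097,0,-24,-0.2,0.111,-0.119,0,-30,-0.2,0.125,-0.134,0,-33,-0.2]'
python3 -m inch '[0,0,0,0,-0.33,0,0,0,0,-0.33,0,0,0,0,-0.33,0,0,0,0,-0.33,0,0,0,0,-0.33]'
python3 - <<'E'
from h import *
im=env.capture("side");cv2.imwrite("pics/s4.png",im[:,:,::-1])
im2=env.capture("scene");cv2.imwrite("pics/c4.png",im2[:,:,::-1])
a=im[40:340,300:640];b=im2[150:390,130:370]
m=np.hstack([cv2.resize(a,(440,388)),cv2.resize(b,(360,360))[:, :] if 0 else cv2.resize(b,(360,388))])
cv2.imwrite("pics/m4.png",m[:,:,::-1])
E
```

```text
time_s: 9.3
eef_pos: [536.6, 132.2, 180.8]
ee_rot: [180.0, -0.0, -151.3]
wrist_force: [0.7, -0.0, -0.7]
gripper_width: 50.9
grip_force: 3.5
time_s: 9.8
eef_pos: [594.3, -42.4, 180.5]
ee_rot: [179.9, -0.0, -118.4]
wrist_force: [1.2, 0.2, -1.5]
gripper_width: 51.3
grip_force: 3.5
time_s: 10.3
eef_pos: [651.8, -217.3, 179.6]
ee_rot: [179.9, 0.0, -85.6]
wrist_force: [0.7, 0.6, -0.9]
gripper_width: 51.0
grip_force: 3.5
time_s: 10.8
eef_pos: [652.2, -214.0, 181.6]
ee_rot: [-180.0, 0.0, -85.6]
wrist_force: [-0.1, -0.6, -1.7]
gripper_width: 57.1
grip_force: 2.9
```

View pics/m4.png

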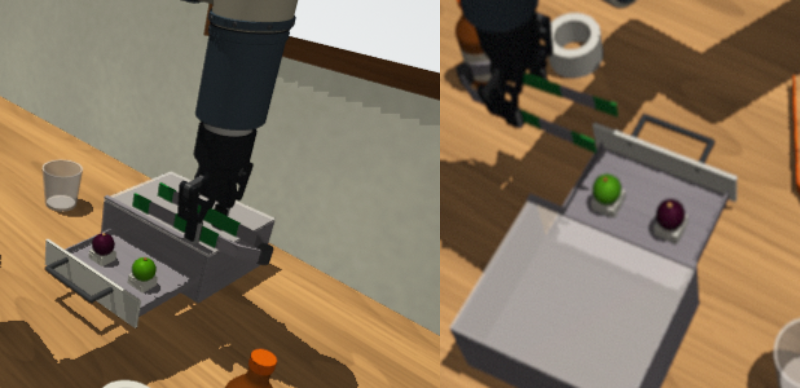

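Tray out, both fruits seated, tongs held level. I'm measuring the lime by colour in both fixed cameras.

```bash
python3 - <<'E'
from h import *
def blob(f,exp,n):
    im=cv2.imread(f);hs=cv2.cvtColor(im,cv2.COLOR_BGR2HSV)
    m=cv2.inRange(hs,(40,120,40),(70,255,255))
    k,l,st,ce=cv2.connectedComponentsWithStats(m)
    for i in range(1,k):
        if st[i,4]>40: print(f,st[i],ce[i].round(1))
e=[[646,-110.7,63]]
print(proj("scene",e),proj("side",e))
blob("pics/c4.png",0,0);blob("pics/s4.png",0,0)
E
```

```text
[[240.52728408 266.26052505]] [[411.16388466 247.27602798]]
pics/c4.png [186 196  24  13 136] [197.4 201.5]
pics/c4.png [233 210  16  12 109] [240.7 215.3]
pics/c4.png [184 219  12   9  46] [190.2 223.2]
pics/c4.png [218 232  16  12 106] [225.9 237.1]
pics/c4.png [232 258  18  18 246] [240.8 266.8]
pics/c4.png [549 309  14  17  43] [555.6 317.1]
pics/s4.png [  8  82  18  10 133] [16.8 86.6]
pics/s4.png [ 15 123  32  19 453] [ 30.7 132.7]
pics/s4.png [202 181  21  15 216] [212.  187.7]
pics/s4.png [423 181  13  15 109] [428.  188.2]
pics/s4.png [180 185   9   7  44] [183.8 188. ]
pics/s4.png [403 190  14  15 121] [409.  196.5]
pics/s4.png [182 193   9   7  48] [186.4 196.2]
pics/s4.png [457 202  28  20 280] [471.2 211.1]
pics/s4.png [435 206   9  13  75] [438.7 212.5]
pics/s4.png [454 215  15  16 144] [460.8 222.6]
pics/s4.png [402 239  18  18 255] [410.8 247.8]
```

```bash
python3 - <<'E'
from h import *
from scipy.optimize import least_squares
e=[[644,-109.3,205]];print(proj("scene",e),proj("side",e))
f=lambda p:np.r_[(proj("scene",[p])-[[233.3,226.2]])[0],(proj("side",[p])-[[418.5,192.4]])[0]]
r=least_squares(f,e[0]);print(r.x,r.fun)
f=lambda p:np.r_[(proj("scene",[p])-[[240.8,266.8]])[0],(proj("side",[p])-[[410.8,247.8]])[0]]
r=least_squares(f,[646,-110,63]);print(r.x,r.fun)
E
```

```text
[[233.56085619 225.22737885]] [[418.35229223 191.35289981]]
[ 644.68953825 -109.67446147  202.49447353] [ 0.06067823 -0.01250432  0.06446444  0.00991218]
[ 645.89933821 -110.15002957   61.23311585] [ 0.06277076 -0.01281906  0.06614808  0.01007905]
```

The offset is about 1 mm in x and 140 mm down, so I descend around the lime.

```bash
python3 -m inch '[0,-0.001,0.015,0,-0.33,0,-0.0015,0.035,0,-0.33,0,-0.0015,0.055,0,-0.33,0,-0.0015,0.07,0,-0.33,0,-0.0015,0.08,0,-0.33]' && python3 -m inch '[0,0,0.015,0,-0.33,0,0,0.03,0,-0.33,0,0,0.045,0,-0.33,0,0,0.055,0,-0.33,0,0,0.06,0,-0.33]' && python3 -m inch '[0,0,0,0,-0.33,0,0,0,0,-0.33,0,0,0,0,-0.33,0,0,0,0,-0.33,0,0,0,0,-0.33]'
python3 - <<'E'
from h import *
im=env.capture("side");im2=env.capture("scene")
a=im[170:320,340:510];b=im2[190:310,170:300]
m=np.hstack([cv2.resize(a,(440,388),interpolation=2),cv2.resize(b,(360,388),interpolation=2)])
cv2.imwrite("pics/m5.png",m[:,:,::-1])
E
```

```text
time_s: 11.4
eef_pos: [653.2, -214.4, 99.9]
ee_rot: [179.9, 0.0, -85.6]
wrist_force: [-0.4, 0.1, -1.7]
gripper_width: 56.9
grip_force: 2.9
time_s: 11.9
eef_pos: [653.4, -214.6, 40.5]
ee_rot: [179.9, 0.0, -85.7]
wrist_force: [0.7, 0.7, -1.1]
gripper_width: 56.6
grip_force: 2.9
time_s: 12.4
eef_pos: [654.0, -214.8, 41.8]
ee_rot: [-180.0, -0.0, -85.7]
wrist_force: [-0.6, 0.8, -1.2]
gripper_width: 56.9
grip_force: 2.9
```

View pics/m5.png

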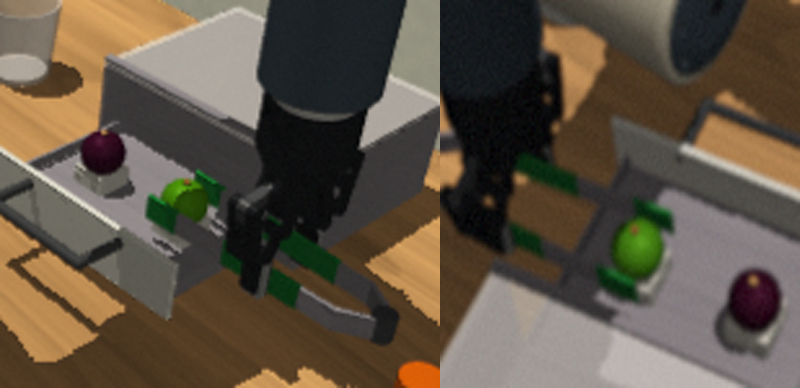

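The jaws straddle the lime, green pads either side of it in both views. Closing gradually.

```bash
python3 -m inch '[0,0,0,0,-0.28,0,0,0,0,-0.24,0,0,0,0,-0.2,0,0,0,0,-0.18,0,0,0,0,-0.17]' && python3 -m inch '[0,0,0,0,-0.15,0,0,0,0,-0.12,0,0,0,0,-0.1,0,0,0,0,-0.1,0,0,0,0,-0.1]'
```

```text
time_s: 13.0
eef_pos: [653.7, -214.7, 41.3]
ee_rot: [180.0, 0.0, -85.7]
wrist_force: [-0.0, 1.3, -0.9]
gripper_width: 49.9
grip_force: 3.9
time_s: 13.5
eef_pos: [653.8, -214.8, 41.4]
ee_rot: [-180.0, -0.0, -85.7]
wrist_force: [-0.2, 0.6, -0.5]
gripper_width: 48.4
grip_force: 61.7
```

```bash
python3 -m inch '[0,0,-0.004,0,-0.1,0,0,-0.012,0,-0.1,0,0,-0.025,0,-0.1,0,0,-0.04,0,-0.1,0,0,-0.055,0,-0.1]' && python3 -m inch '[0,0,-0.015,0,-0.1,0,0,-0.035,0,-0.1,0,0,-0.055,0,-0.1,0,0,-0.075,0,-0.1,0,0,-0.085,0,-0.1]' && python3 -m inch '[0,0,0,0,-0.1,0,0,0,0,-0.1,0,0,0,0,-0.1,0,0,0,0,-0.1,0,0,0,0,-0.1]'
python3 - <<'E'
from h import *
im=env.capture("side");im2=env.capture("scene")
a=im[80:380,300:640];b=im2[150:390,130:370]
m=np.hstack([cv2.resize(a,(440,388)),cv2.resize(b,(360,388))])
cv2.imwrite("pics/m6.png",m[:,:,::-1])
E
```

```text
time_s: 14.0
eef_pos: [654.0, -214.9, 98.1]
ee_rot: [-179.9, -0.0, -85.6]
wrist_force: [-0.4, -0.5, -0.8]
gripper_width: 48.4
grip_force: 62.1
time_s: 14.5
eef_pos: [654.6, -215.1, 184.9]
ee_rot: [-179.7, -0.1, -85.7]
wrist_force: [0.6, -0.2, -1.7]
gripper_width: 48.9
grip_force: 62.1
time_s: 15.0
eef_pos: [653.5, -214.7, 180.5]
ee_rot: [179.9, 0.0, -85.7]
wrist_force: [0.6, 0.3, -1.2]
gripper_width: 48.5
grip_force: 62.1
```

View pics/m6.png

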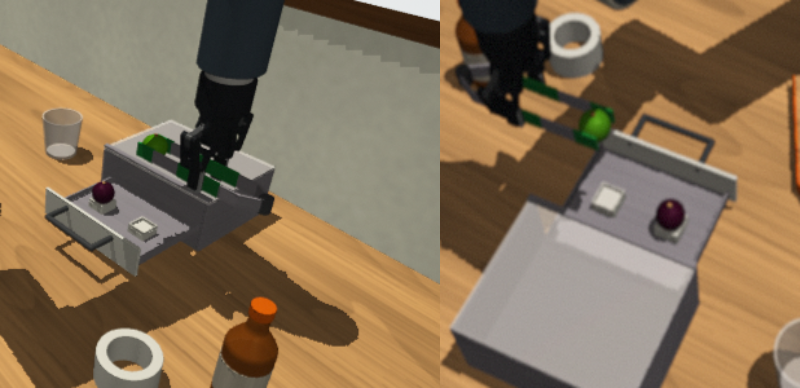

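The lime is between the jaws at about 200 mm, its seat is empty, the passion fruit is still seated and the tray is out.

```bash
python3 -c "
from cell import env
print(env.hand_in())"
```

```text
the job is handed in; nothing more can be done
None
```

Handed in at about 15 s of the 66 s: the tray is out at its stop, and the tongs hold the lime still about 200 mm above the counter. The passion fruit is in its seat and I saw nothing else disturbed. The hand-in returned no verdict.

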